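# Draw one coffee capsule out of the rack and load the holder

## Task

Load the coffee machine's capsule holder: with a fingertip on its foil lid, slide only the front capsule along the rails of the rack, past the sprung catch and into the open bay at the front, then lift it out there and set it in the holder's cup, foil lid up and fully seated. Press on the foil firmly enough to carry the capsule along but never with more than 18 newtons, which would burst it, and leave the other three capsules where they stand.

Things in the scene. Friction and masses are not known exactly. Their poses are not given: they have to be found in the camera images.
- capsule_center (a point): Front capsule, the one to take. Foil up: black tapered cup 34 mm high (41 mm wide under the rim, 33 at the foot), then an aluminium rim 52 mm wide, 4 mm thick, then a foil lid, flat over its middle 25 mm, domed by gas 1 to 7 mm above the rim: how much differs each time and must be felt. 25 to 50 g. Point on its axis, 19 mm above its foot; rim top 19 mm, mid-rim 17 mm above it. z up.
- rack: Fixed capsule rack, wooden base 314 x 74 mm. Two smooth level steel rails, 45 mm apart inside, carry the rims (rail tops 45 mm above the worktop); the cups hang between. Friction there about 0.2. Origin on the worktop under the middle of the open bay at the front; x runs along the lane to the rear, z up. Capsules touch at x = 72, 124, 176 and 229 mm.
- lane_catch (a point): Middle of the sprung catch, at rim height, 61 mm behind the bay's middle: a steel ball from each side holds the front capsule with about 6 N along the lane; it lets go once the capsule's middle is past. From 13 mm in front of here to the rear, wooden cheeks and steel lips (44 mm open between them, tops 54 mm above the worktop) cover the rims: capsules there slide but cannot be lifted.
- bay_middle (a point): Middle of the open bay, at rail-top height (45 mm above the worktop). A low end stop, 1.3 mm lower than the rim's top, halts the capsule on this axis. No lips here; nothing stands beside the rim; rails 51 mm over their outsides, 34 mm free beneath. A fingertip pressing the foil with 11 to 14 N (touch down slower than 15 mm/s) draws a capsule here past the catch; one much lighter slips.
- second: Second capsule of the row, same make, touching the front one; origin at the middle of its foot, z up. To be left where it is.
- third: Third capsule of the row, same make; origin at the middle of its foot. To be left where it is.
- fourth: Fourth, rearmost capsule of the row, same make; origin at the middle of its foot. To be left where it is.
- holder_seat (a point): Capsule holder: loose grey cup, about 0.4 kg, on a round foot 64 mm wide, with a flat black handle. Point: centre of the cup's mouth, 50 mm above the worktop. Cup 50 mm wide outside, 43.7 inside, 42 deep; a seated capsule's rim rests on its edge, the capsule's point then 15 mm below this one. The handle runs along -x to 110 mm from the axis, its top 21 mm above the worktop; z up.
Mind the look-alikes: they are no part of the job. What is shaped like the part that bears holder_seat but red is not meant.

How it is judged:
By the outcome, as a careful person would: the job done as asked, in the order asked, and still so for the second after the job is handed in, with the robot touching nothing.
It also fails if it takes over 72 s, if anything falls off the work surface, if the arm or the gripper's body presses on something with over 40 N, if the wrist force passes 120 N, or if a joint passes its speed limit or range.

## Robot

A 6-joint arm with a two-finger parallel gripper is mounted at the origin on a cart in front of the work surface, level with it; the furniture and walls round the work are solid. World frame = base frame: x ahead of the robot, y to its left, z up, the work surface at z = 0. Lengths are in m, angles in rad, forces in N, time in s.
With the tool pointing down it reaches from about 0.425 to 0.95 m from the base axis. Payload 3.5 kg.
Tool frame: the origin (TCP) lies at the very end of the fingers, on their centre line; the grasp point (between the pads) lies ctrl.tcp_to_grasp behind it (ctrl.tcp_to_grasp is the distance from the TCP to the grasp point, in m); z points along the fingers, y is the line along which they close (so a half turn about z gives the same grasp; the last joint's range is limited). The gripper opens to 85 mm and grips with 20 to 120 N. Pads are 22 mm wide; open, the fingers measure 114 mm over their backs; the gripper's body (76 mm by 85 mm) begins 54 mm behind the grasp point. The pads swing forward as they close: fully open they stand 13 mm farther back than shut.
Start: joints at [-1.25, 0.286, 1.577, -0, 1.279, -0.15], TCP at [0.306, -0.602, 0.231] pointing down, gripper open.
Joint ranges: [-2.77, 2.77], [-0.9, 2.22], [0.21, 2.48], [-1.53, 4.67], [0.24, 2.81], [-2.84, 2.84]. Speed limits (rad/s): [2.79, 2.79, 3.14, 3.14, 3.14, 3.14].

## Interface

Orientations are given as a unit quaternion [x, y, z, w].
In Python, from plant import ctrl gives the robot as it stands.
- The arm moves only by the shell command python3 -m inch 'ROWS' [FORCE]. ROWS is JSON, a list of rows, each an object with "slide": the shift along the tool's x, y, z in cm, a list of three; "turn": the turn about the tool's z in rad; "grip": the finger opening in cm, from 0 to 8.54. A call has 1 to 20 rows; each row is the pose to reach, as a shift and turn from the pose commanded when the call began, along the tool's axes at that moment; what a row does not reach only later rows make up. A row lasts 1/10 s, in which the tool goes at most 50 mm and 8.59 degrees, less where a joint would pass 70% of its speed; a pose out of reach is approached as far as the arm can. A call with a gripper value outside its range is refused whole. The fingers move at their own pace and stop on an object; FORCE is the grip in N (left out, the last holds). Time passes only in rows, so rows that repeat a pose let the fingers close. It gives the time, the measured TCP pose, the force, the opening and the grip force at its end, in the units of the state.
- ctrl.get_state(): the state, without advancing time (a new reading comes with each control period).
- ctrl.read_camera(name): name is "scene" or "top" or "wrist"; returns (picture, depth): 400x640x3 uint8, red, green, blue; 400x640 float32, m along the optical axis (not along the pixel's ray), 0 where there is no reading.
- ctrl.camera_info(name): a dict with "K" (3x3 intrinsics, pixels), "camera_from_world" (4x4, takes a point from world to camera coordinates); the wrist camera has in their place "T_tool_cam" (4x4, takes a point from camera to tool coordinates, whose origin is the TCP and whose axes are the flange's). Camera axes: x right, y down, z forward; pixel columns grow to the right and rows downward; lengths in m; the calibration is good to about 2 mm. A picture is of the moment at which its call begins: read the wrist's pose just before it. camera_info takes no time and is no camera call.
- ctrl.sign_off(): hands the job in; it is judged then, once.
The state is a dict: "time": time; "qpos": joint angles; "dq": joint speeds; "joint_efforts": joint torques, N m; "eef_pos": TCP position; "tcp_rot": TCP orientation; "contact_force": force on the tool from outside, world axes, zero at the start; "wrist_torque": the same for the moment, N m; "opening": opening from 0.0 (shut) to 1.0 (fully open); "finger_force": force on a finger pad.
Only numpy, scipy, OpenCV 4.12 (cv2) and the standard library are available. Lean on these libraries where they do the work, as an engineer would, in place of code of your own. Each camera call takes 0.05 s, during which the arm holds its last target. There are 200 camera calls.

## Working session

There is one attempt and no reset: what is moved stays moved. The work goes in short steps, Python scripts to look and compute and a shell command to move; the robot and the scene stay as the last step left them, time stands still between calls to the robot, and variables do not carry over. Pictures are saved under pics/ and viewed, at most 10 in all, crops included, and the job is handed in when it is done.

```bash
mkdir -p pics; ls; python3 - <<'E'
from plant import ctrl
import cv2,numpy as np
s=ctrl.get_state();print(s['time'],s['eef_pos'],s['tcp_rot'],s['opening'],s['contact_force'],ctrl.tcp_to_grasp)
for n in['scene','top']:
    p,d=ctrl.read_camera(n);np.savez(f'{n}.npz',p=p,d=d);cv2.imwrite(f'pics/{n}1.png',p[:,:,::-1]);i=ctrl.camera_info(n);print(n,i)
print(ctrl.camera_info('wrist'))
E
```

```text
pics
0.0 [ 0.3059812  -0.60092207  0.22994821] [ 9.72429391e-01  2.33194540e-01 -9.15942144e-05 -1.17341134e-03] 0.9988965287879993 [-0.05897214  0.25508789  0.35749563] 0.0187
scene {'K': array([[428.62410339,   0.        , 322.73515933],
       [  0.        , 428.62410339, 205.73908745],
       [  0.        ,   0.        ,   1.        ]]), 'camera_from_world': array([[-0.76432639, -0.64467763,  0.01399739,  0.45310193],
       [-0.32170695,  0.36242169, -0.87473148,  0.26962256],
       [ 0.55884686, -0.67308341, -0.48440574,  0.74914702],
       [ 0.        ,  0.        ,  0.        ,  1.        ]])}
top {'K': array([[480.34261262,   0.        , 306.02277024],
       [  0.        , 480.34261262, 200.83569078],
       [  0.        ,   0.        ,   1.        ]]), 'camera_from_world': array([[-0.01739469, -0.9995604 , -0.02400884,  0.03574396],
       [-0.99835837,  0.01867433, -0.05414635,  0.60252717],
       [ 0.0545709 ,  0.02302756, -0.99824433,  1.09375416],
       [ 0.        ,  0.        ,  0.        ,  1.        ]])}
{'K': array([[276.03248902,   0.        , 322.79270013],
       [  0.        , 276.03248902, 199.4677613 ],
       [  0.        ,   0.        ,   1.        ]]), 'T_tool_cam': array([[ 5.91378038e-04, -9.53543332e-01, -3.01255315e-01,
         7.70545191e-02],
       [ 9.99999499e-01,  8.07192510e-04, -5.91907545e-04,
        -8.31830065e-04],
       [ 8.07580526e-04, -3.01254814e-01,  9.53543332e-01,
        -1.42286073e-01],
       [ 0.00000000e+00,  0.00000000e+00,  0.00000000e+00,
         1.00000000e+00]])}
```

View pics/top1.png

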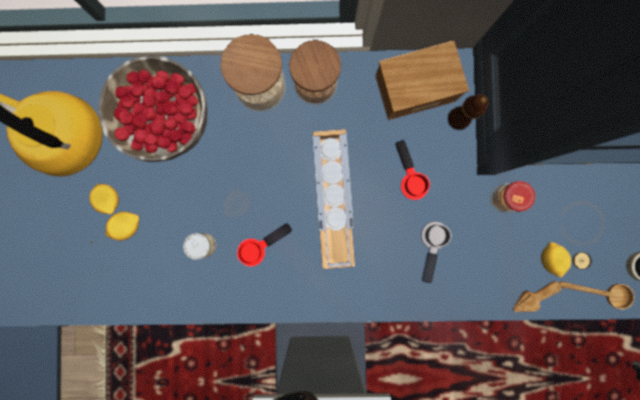

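View pics/scene1.png

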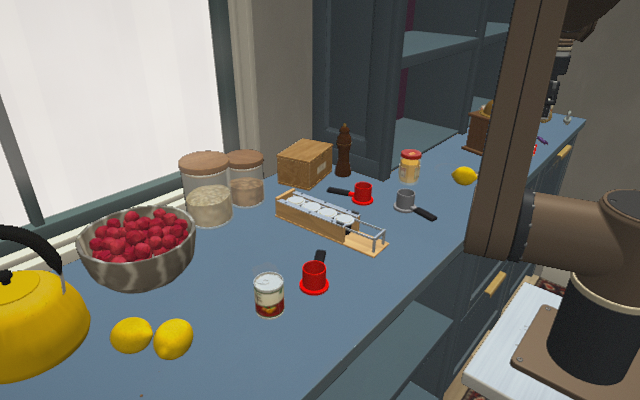

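The top view shows the rack at px (335,200) with its open bay toward the robot, near (337,243). The grey holder is at (436,236), with its handle running to (428,280). I'll enlarge this area.

```bash
python3 - <<'E'
import cv2,numpy as np
z=np.load('top.npz');p=z['p'][125:285,300:460]
c=cv2.resize(p,(0,0),fx=3.7,fy=3.7,interpolation=cv2.INTER_CUBIC)
cv2.imwrite('pics/topc.png',c[:,:,::-1])
E
cat > h.py <<'E'
import numpy as np
from plant import ctrl
from scipy.spatial.transform import Rotation as R
def ray(name,uv,z,T=None):
    i=ctrl.camera_info(name);K=i['K']
    W=np.linalg.inv(i['camera_from_world']) if T is None else T@i['T_tool_cam']
    d=W[:3,:3]@np.linalg.inv(K)@np.array([uv[0],uv[1],1]);o=W[:3,3]
    return o+d*(z-o[2])/d[2]
def tool(s):
    T=np.eye(4);T[:3,:3]=R.from_quat(s['tcp_rot']).as_matrix();T[:3,3]=s['eef_pos'];return T
E
```

```text
(no output)
```

View pics/topc.png

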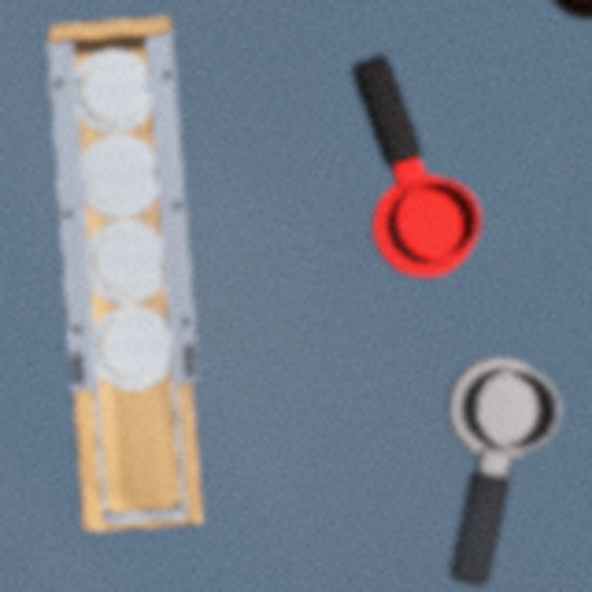

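The crop shows the front capsule's foil at (134,347), the rear one at (116,88), the holder mouth at about (504,405), and the handle end at (470,580).

```bash
python3 - <<'E'
from h import *
f=lambda u,v,z:ray('top',(300+(u+.5)/3.7-.5,125+(v+.5)/3.7-.5),z)
caps=[f(134,347,.051),f(128,261,.051),f(122,175,.051),f(116,89,.051)]
for c in caps:print(c[:2])
a=caps[3]-caps[0];print('len',np.linalg.norm(a),np.degrees(np.arctan2(a[1],a[0])))
u=a/np.linalg.norm(a);print('bay',caps[0]-.072*u)
h=f(505,405,.05);e=f(470,582,.02);print('holder',h,'handle',e,np.linalg.norm((h-e)[:2]),np.degrees(np.arctan2(*(h-e)[1::-1])))
print('base front',f(86,530,.01),f(203,522,.01))
s=ctrl.get_state();print(R.from_quat(s['tcp_rot']).as_matrix().round(3))
E
```

```text
[ 0.56064596 -0.04185029]
[ 0.61270901 -0.03930443]
[ 0.66505435 -0.03674477]
[ 0.7176843  -0.03417119]
len 0.1572259737883276 2.7995080019895116
bay [ 0.48873189 -0.04536686  0.051     ]
holder [ 0.52192941 -0.26344266  0.05      ] handle [ 0.4133883  -0.24596352  0.02      ] 0.10993949206230445 -9.148203063007537
base front [ 0.4478721  -0.01117068  0.01      ] [ 0.45170294 -0.08405929  0.01      ]
[[ 0.891  0.454 -0.001]
 [ 0.454 -0.891  0.002]
 [ 0.    -0.002 -1.   ]]
```

```bash
cat >> h.py <<'E'
def go(x,y,z,yaw):
    """slide (cm) and turn (rad) from the present pose to TCP x,y,z with tool x at yaw (deg)"""
    s=ctrl.get_state();T=tool(s);d=T[:3,:3].T@(np.array([x,y,z])-T[:3,3])*100
    y0=np.arctan2(T[1,0],T[0,0]);print('pos',T[:3,3].round(4),'yaw',np.degrees(y0).round(2),'F',np.round(s['contact_force'],1),'slide',d.round(2),'turn',round(y0-np.radians(yaw),3))
E
python3 -c "
from h import *
go(.5606,-.0419,.17,2.8)"
```

```text
pos [ 0.306  -0.601   0.2301] yaw 26.97 F [-0.1  0.   1.1] slide [ 48.04 -38.27   6.1 ] turn 0.422
```

```bash
python3 -m inch '[{"slide":[3,-2.4,0],"turn":0.05,"grip":0},{"slide":[7,-5.6,0],"turn":0.1,"grip":0},{"slide":[11,-8.8,0],"turn":0.15,"grip":0},{"slide":[15,-12,1],"turn":0.2,"grip":0},{"slide":[19,-15.1,2],"turn":0.25,"grip":0},{"slide":[23,-18.3,3],"turn":0.3,"grip":0},{"slide":[27,-21.5,4],"turn":0.35,"grip":0},{"slide":[31,-24.7,5],"turn":0.4,"grip":0},{"slide":[35,-27.9,6],"turn":0.42,"grip":0},{"slide":[39,-31,6.1],"turn":0.42,"grip":0},{"slide":[43,-34.2,6.1],"turn":0.42,"grip":0},{"slide":[46,-36.6,6.1],"turn":0.42,"grip":0},{"slide":[48,-38.3,6.1],"turn":0.42,"grip":0},{"slide":[48,-38.3,6.1],"turn":0.42,"grip":0},{"slide":[48,-38.3,6.1],"turn":0.42,"grip":0},{"slide":[48,-38.3,6.1],"turn":0.42,"grip":0},{"slide":[48,-38.3,6.1],"turn":0.42,"grip":0}]' 40
python3 - <<'E'
from h import *
import cv2
go(.5606,-.0419,.17,2.8)
s=ctrl.get_state();p,d=ctrl.read_camera('wrist');np.savez('w1.npz',p=p,d=d,T=tool(s))
cv2.imwrite('pics/w1.png',p[:,:,::-1])
E
```

```text
time: 1.8
eef_pos: [0.5598, -0.0437, 0.1702]
tcp_rot: [1.0, 0.024, -0.0, 0.0]
contact_force: [-0.3, -0.6, 0.4]
opening: 0.004
finger_force: 0.0
pos [ 0.5598 -0.0437  0.1702] yaw 2.8 F [-0.3 -0.6  0.4] slide [ 0.09 -0.18  0.02] turn 0.0
```

View pics/w1.png

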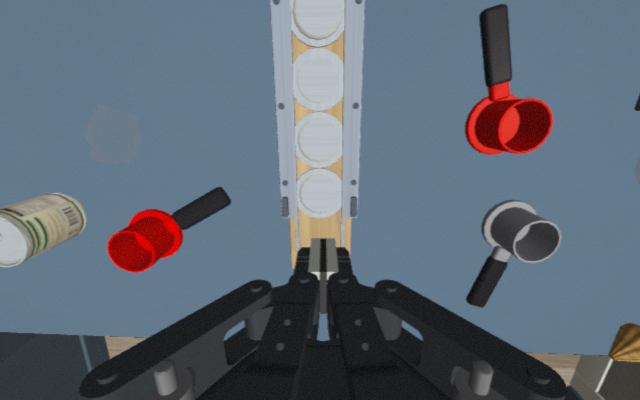

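The wrist view shows the front capsule at (319,193), the next two at (318,140) and (319,78), and the holder mouth at about (530,235).

```bash
python3 - <<'E'
from h import *
import cv2
z=np.load('w1.npz');T=z['T']
for uv,h in [((319,193),.051),((318,140),.051),((319,78),.051),((319,11),.051),((530,235),.05),((486,304),.02)]:
    print(uv,ray('wrist',uv,h,T).round(4))
a=cv2.resize(z['p'][155:225,280:360],(0,0),fx=5,fy=5,interpolation=cv2.INTER_CUBIC)
b=cv2.resize(z['p'][195:275,480:580],(0,0),fx=4,fy=5,interpolation=cv2.INTER_CUBIC)[:350]
b=cv2.resize(z['p'][200:270,490:570],(0,0),fx=5,fy=5,interpolation=cv2.INTER_CUBIC)
cv2.imwrite('pics/w1c.png',np.hstack([a,b])[:,:,::-1])
E
```

```text
(319, 193) [ 0.5602 -0.039   0.051 ]
(318, 140) [ 0.6115 -0.0358  0.051 ]
(319, 78) [ 0.6645 -0.0343  0.051 ]
(319, 11) [ 0.7149 -0.032   0.051 ]
(530, 235) [ 0.5255 -0.2601  0.05  ]
(486, 304) [ 0.416  -0.2562  0.02  ]
```

View pics/w1c.png

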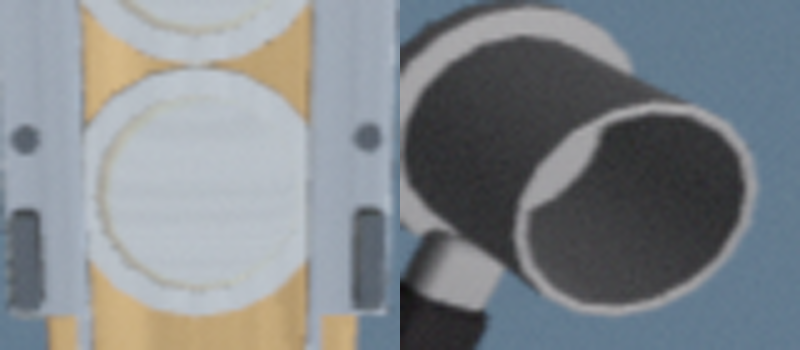

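```bash
python3 -m inch '[{"slide":[0.08,-0.32,2],"turn":0,"grip":0},{"slide":[0.08,-0.32,5],"turn":0,"grip":0},{"slide":[0.08,-0.32,8],"turn":0,"grip":0},{"slide":[0.08,-0.32,10],"turn":0,"grip":0},{"slide":[0.08,-0.32,10.8],"turn":0,"grip":0},{"slide":[0.08,-0.32,10.8],"turn":0,"grip":0},{"slide":[0.08,-0.32,10.8],"turn":0,"grip":0},{"slide":[0.08,-0.32,10.8],"turn":0,"grip":0}]'
python3 - <<'E'
from h import *
go(.5604,-.0405,.056,2.8)
z=np.load('w1.npz');print(ray('wrist',(537.4,241.6),.05,z['T']))
E
```

```text
time: 2.65
eef_pos: [0.5621, -0.0397, 0.0641]
tcp_rot: [1.0, 0.025, 0.002, 0.0]
contact_force: [-0.3, 0.4, 0.6]
opening: 0.004
finger_force: 0.0
pos [ 0.5621 -0.0397  0.0641] yaw 2.89 F [-0.3  0.4  0.6] slide [-0.18  0.07  0.81] turn 0.002
[ 0.51837163 -0.26989051  0.05      ]
```

```bash
python3 -m inch '[{"slide":[-0.1,0.05,0.1],"turn":0,"grip":0},{"slide":[-0.1,0.05,0.2],"turn":0,"grip":0},{"slide":[-0.1,0.05,0.3],"turn":0,"grip":0},{"slide":[-0.1,0.05,0.4],"turn":0,"grip":0},{"slide":[-0.1,0.05,0.45],"turn":0,"grip":0},{"slide":[-0.1,0.05,0.5],"turn":0,"grip":0},{"slide":[-0.1,0.05,0.5],"turn":0,"grip":0}]'
```

```text
time: 3.35
eef_pos: [0.5598, -0.0398, 0.0572]
tcp_rot: [1.0, 0.025, -0.0, -0.0]
contact_force: [0.3, 0.7, 0.1]
opening: 0.003
finger_force: 0.0
```

```bash
python3 -m inch '[{"slide":[0,0,0.05],"turn":0,"grip":0},{"slide":[0,0,0.1],"turn":0,"grip":0},{"slide":[0,0,0.1],"turn":0,"grip":0}]'
```

```text
time: 3.65
eef_pos: [0.5599, -0.0398, 0.0562]
tcp_rot: [1.0, 0.025, -0.0, -0.0]
contact_force: [-1.2, 0.1, -0.1]
opening: 0.001
finger_force: 0.0
```

```bash
python3 -m inch '[{"slide":[0,0,0.05],"turn":0,"grip":0},{"slide":[0,0,0.1],"turn":0,"grip":0},{"slide":[0,0,0.1],"turn":0,"grip":0}]'
```

```text
time: 3.95
eef_pos: [0.5598, -0.0398, 0.0552]
tcp_rot: [1.0, 0.025, -0.0, -0.0]
contact_force: [-0.5, -0.4, -0.9]
opening: 0.001
finger_force: 0.0
```

```bash
python3 -m inch '[{"slide":[0,0,0.05],"turn":0,"grip":0},{"slide":[0,0,0.1],"turn":0,"grip":0},{"slide":[0,0,0.1],"turn":0,"grip":0}]'
```

```text
time: 4.25
eef_pos: [0.5598, -0.0398, 0.0542]
tcp_rot: [1.0, 0.025, -0.0, -0.0]
contact_force: [0.9, 0.3, -0.4]
opening: -0.004
finger_force: 0.0
```

```bash
python3 -m inch '[{"slide":[0,0,0.05],"turn":0,"grip":0},{"slide":[0,0,0.05],"turn":0,"grip":0}]'
```

```text
time: 4.45
eef_pos: [0.5599, -0.0398, 0.0538]
tcp_rot: [1.0, 0.025, -0.0, -0.0]
contact_force: [0.4, -0.2, -0.6]
opening: -0.005
finger_force: 0.0
```

```bash
python3 -m inch '[{"slide":[0,0,0.05],"turn":0,"grip":0},{"slide":[0,0,0.05],"turn":0,"grip":0}]'
```

```text
time: 4.65
eef_pos: [0.5599, -0.0398, 0.0533]
tcp_rot: [1.0, 0.025, -0.0, -0.0]
contact_force: [-0.2, 0.2, 0.6]
opening: 0.003
finger_force: 0.0
```

```bash
python3 -m inch '[{"slide":[0,0,0.05],"turn":0,"grip":0},{"slide":[0,0,0.05],"turn":0,"grip":0}]'|grep -E "eef|cont"
```

```text
eef_pos: [0.5599, -0.0398, 0.0528]
contact_force: [0.2, -0.3, -0.6]
```

```bash
python3 -m inch '[{"slide":[0,0,0.05],"turn":0,"grip":0},{"slide":[0,0,0.05],"turn":0,"grip":0}]'|grep -E "eef|cont"
```

```text
eef_pos: [0.5601, -0.0398, 0.0525]
contact_force: [0.0, 0.2, 0.3]
```

```bash
python3 -m inch '[{"slide":[0,0,0.04],"turn":0,"grip":0},{"slide":[0,0,0.04],"turn":0,"grip":0}]'|grep -E "eef|cont"
```

```text
eef_pos: [0.5603, -0.0399, 0.0524]
contact_force: [-1.1, -0.2, 2.1]
```

```bash
python3 -m inch '[{"slide":[0,0,0.05],"turn":0,"grip":0},{"slide":[0,0,0.05],"turn":0,"grip":0}]'|grep -E "eef|cont"
```

```text
eef_pos: [0.5605, -0.0399, 0.0524]
contact_force: [-1.3, 0.2, 4.9]
```

```bash
python3 -m inch '[{"slide":[0,0,0.05],"turn":0,"grip":0},{"slide":[0,0,0.05],"turn":0,"grip":0}]'|grep -E "eef|cont"
```

```text
eef_pos: [0.5608, -0.04, 0.0523]
contact_force: [-1.5, 0.1, 7.3]
```

```bash
python3 -m inch '[{"slide":[0,0,0.05],"turn":0,"grip":0},{"slide":[0,0,0.05],"turn":0,"grip":0}]'|grep -E "eef|cont"
```

```text
eef_pos: [0.5612, -0.0401, 0.0524]
contact_force: [-1.3, -0.1, 7.8]
```

```bash
python3 -m inch '[{"slide":[0,0,0.05],"turn":0,"grip":0},{"slide":[0,0,0.05],"turn":0,"grip":0},{"slide":[0,0,0.05],"turn":0,"grip":0}]'|grep -E "eef|cont"
```

```text
eef_pos: [0.5615, -0.0401, 0.0523]
contact_force: [-1.7, -0.2, 9.5]
```

```bash
python3 -m inch '[{"slide":[0,0,0.04],"turn":0,"grip":0},{"slide":[0,0,0.04],"turn":0,"grip":0},{"slide":[0,0,0.04],"turn":0,"grip":0}]'|grep -E "eef|cont"
```

```text
eef_pos: [0.5617, -0.0402, 0.0523]
contact_force: [-2.5, 1.1, 11.5]
```

```bash
python3 -m inch '[{"slide":[-0.05,0,0.02],"turn":0,"grip":0},{"slide":[-0.1,0,0.02],"turn":0,"grip":0},{"slide":[-0.1,0,0.02],"turn":0,"grip":0}]'|grep -E "eef|cont"
```

```text
eef_pos: [0.5616, -0.0402, 0.0523]
contact_force: [-0.6, 1.2, 9.8]
```

```bash
python3 -m inch '[{"slide":[-0.05,0,0],"turn":0,"grip":0},{"slide":[-0.1,0,0],"turn":0,"grip":0},{"slide":[-0.1,0,0],"turn":0,"grip":0}]'|grep -E "eef|cont"
```

```text
eef_pos: [0.5612, -0.0404, 0.0523]
contact_force: [1.7, 0.2, 7.9]
```

```bash
python3 -m inch '[{"slide":[0,0,0.04],"turn":0,"grip":0},{"slide":[0,0,0.08],"turn":0,"grip":0},{"slide":[0,0,0.1],"turn":0,"grip":0},{"slide":[0,0,0.1],"turn":0,"grip":0}]'|grep -E "eef|cont"
```

```text
eef_pos: [0.5613, -0.0404, 0.0523]
contact_force: [-1.4, 0.6, 13.6]
```

```bash
python3 -m inch '[{"slide":[-0.05,0,0.03],"turn":0,"grip":0},{"slide":[-0.1,0,0.05],"turn":0,"grip":0},{"slide":[-0.1,0,0.05],"turn":0,"grip":0}]'|grep -E "eef|cont"
```

```text
eef_pos: [0.5612, -0.0405, 0.0523]
contact_force: [-0.8, 1.6, 14.2]
```

```bash
python3 -m inch '[{"slide":[-0.05,0,0],"turn":0,"grip":0},{"slide":[-0.1,0,0.01],"turn":0,"grip":0},{"slide":[-0.15,0,0.03],"turn":0,"grip":0},{"slide":[-0.15,0,0.03],"turn":0,"grip":0}]'|grep -E "eef|cont"
```

```text
eef_pos: [0.5608, -0.0407, 0.0523]
contact_force: [3.3, 1.8, 12.2]
```

```bash
python3 -m inch '[{"slide":[-0.05,0,0.02],"turn":0,"grip":0},{"slide":[-0.1,0,0.04],"turn":0,"grip":0},{"slide":[-0.1,0,0.04],"turn":0,"grip":0}]'|grep -E "eef|cont"
```

```text
eef_pos: [0.5605, -0.0407, 0.0523]
contact_force: [4.3, 2.2, 12.6]
```

```bash
python3 -m inch '[{"slide":[-0.05,-0.03,0.02],"turn":0,"grip":0},{"slide":[-0.1,-0.05,0.04],"turn":0,"grip":0},{"slide":[-0.1,-0.05,0.04],"turn":0,"grip":0}]'|grep -E "eef|cont"
```

```text
eef_pos: [0.5598, -0.0405, 0.0523]
contact_force: [3.7, 1.9, 13.7]
```

```bash
python3 -m inch '[{"slide":[-0.05,-0.03,0.02],"turn":0,"grip":0},{"slide":[-0.1,-0.05,0.04],"turn":0,"grip":0},{"slide":[-0.1,-0.05,0.04],"turn":0,"grip":0}]'|grep -E "eef|cont"
```

```text
eef_pos: [0.5592, -0.0403, 0.0523]
contact_force: [3.9, 2.6, 15.6]
```

```bash
python3 -m inch '[{"slide":[-0.05,-0.02,-0.03],"turn":0,"grip":0},{"slide":[-0.1,-0.02,-0.03],"turn":0,"grip":0},{"slide":[-0.15,-0.02,-0.03],"turn":0,"grip":0},{"slide":[-0.15,-0.02,-0.03],"turn":0,"grip":0}]'|grep -E "eef|cont"
```

```text
eef_pos: [0.5578, -0.04, 0.0523]
contact_force: [4.8, 1.2, 13.2]
```

```bash
python3 -m inch '[{"slide":[-0.05,0,0],"turn":0,"grip":0},{"slide":[-0.1,0,0.01],"turn":0,"grip":0},{"slide":[-0.15,0,0.02],"turn":0,"grip":0},{"slide":[-0.15,0,0.02],"turn":0,"grip":0}]'|grep -E "eef|cont"
```

```text
eef_pos: [0.5569, -0.0402, 0.0523]
contact_force: [5.7, 1.9, 13.7]
```

```bash
python3 -m inch '[{"slide":[-0.05,0,0],"turn":0,"grip":0},{"slide":[-0.1,0,0],"turn":0,"grip":0},{"slide":[-0.15,0,0.01],"turn":0,"grip":0},{"slide":[-0.2,0,0.02],"turn":0,"grip":0},{"slide":[-0.2,0,0.02],"turn":0,"grip":0}]'|grep -E "eef|cont"
python3 - <<'E'
from h import *
import cv2
s=ctrl.get_state();p,d=ctrl.read_camera('wrist')
cv2.imwrite('pics/w2.png',cv2.resize(p[80:300,240:400],(0,0),fx=2.7,fy=2.7,interpolation=cv2.INTER_CUBIC)[:,:,::-1])
E
```

```text
eef_pos: [0.5552, -0.0405, 0.0523]
contact_force: [6.0, 2.1, 13.5]
```

View pics/w2.png

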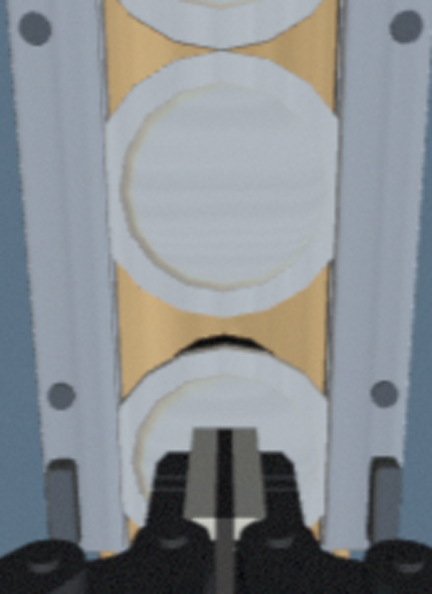

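The second capsule's rim bottom is at (224,315) and the front capsule's rim top at (224,337). A gap has opened, so the capsule is following the finger.

```bash
python3 -m inch '[{"slide":[-0.05,-0.01,-0.02],"turn":0,"grip":0},{"slide":[-0.1,-0.02,-0.02],"turn":0,"grip":0},{"slide":[-0.15,-0.02,-0.02],"turn":0,"grip":0},{"slide":[-0.2,-0.03,-0.02],"turn":0,"grip":0},{"slide":[-0.2,-0.03,-0.02],"turn":0,"grip":0}]'|grep -E "eef|cont"
```

```text
eef_pos: [0.5525, -0.0404, 0.0523]
contact_force: [4.5, -0.2, 13.1]
```

```bash
python3 -m inch '[{"slide":[-0.05,0,0],"turn":0,"grip":0},{"slide":[-0.1,0,0],"turn":0,"grip":0},{"slide":[-0.15,0,0],"turn":0,"grip":0},{"slide":[-0.15,0,0],"turn":0,"grip":0}]'|grep -E "eef|cont"
```

```text
eef_pos: [0.5507, -0.0405, 0.0523]
contact_force: [4.2, 0.5, 15.4]
```

```bash
python3 -m inch '[{"slide":[0,0,-0.05],"turn":0,"grip":0},{"slide":[-0.05,0,-0.07],"turn":0,"grip":0},{"slide":[-0.1,0,-0.07],"turn":0,"grip":0},{"slide":[-0.15,0,-0.07],"turn":0,"grip":0},{"slide":[-0.15,0,-0.07],"turn":0,"grip":0}]'|grep -E "eef|cont"
```

```text
eef_pos: [0.5482, -0.0405, 0.0523]
contact_force: [2.4, -0.2, 14.0]
```

```bash
python3 -m inch '[{"slide":[-0.05,0,-0.02],"turn":0,"grip":0},{"slide":[-0.1,0,-0.02],"turn":0,"grip":0},{"slide":[-0.15,0,-0.02],"turn":0,"grip":0},{"slide":[-0.2,0,-0.02],"turn":0,"grip":0},{"slide":[-0.2,0,-0.02],"turn":0,"grip":0}]'|grep -E "eef|cont"
```

```text
eef_pos: [0.5456, -0.0406, 0.0523]
contact_force: [0.3, 0.2, 14.6]
```

```bash
python3 -m inch '[{"slide":[-0.05,0,-0.05],"turn":0,"grip":0},{"slide":[-0.15,0,-0.06],"turn":0,"grip":0},{"slide":[-0.3,0,-0.06],"turn":0,"grip":0},{"slide":[-0.45,0,-0.06],"turn":0,"grip":0},{"slide":[-0.6,0,-0.06],"turn":0,"grip":0},{"slide":[-0.7,0,-0.06],"turn":0,"grip":0},{"slide":[-0.7,0,-0.06],"turn":0,"grip":0}]'|grep -E "eef|cont"
```

```text
eef_pos: [0.5382, -0.0409, 0.0523]
contact_force: [2.4, 0.5, 12.1]
```

```bash
python3 -m inch '[{"slide":[-0.1,0,-0.01],"turn":0,"grip":0},{"slide":[-0.25,0,-0.02],"turn":0,"grip":0},{"slide":[-0.4,0,-0.02],"turn":0,"grip":0},{"slide":[-0.55,0,-0.02],"turn":0,"grip":0},{"slide":[-0.7,0,-0.02],"turn":0,"grip":0},{"slide":[-0.85,0,-0.02],"turn":0,"grip":0},{"slide":[-1,0,-0.02],"turn":0,"grip":0},{"slide":[-1,0,-0.02],"turn":0,"grip":0}]'|grep -E "eef|cont"
```

```text
eef_pos: [0.528, -0.0414, 0.0523]
contact_force: [2.2, 0.4, 11.5]
```

```bash
python3 -m inch '[{"slide":[-0.1,0,0.01],"turn":0,"grip":0},{"slide":[-0.25,0,0.01],"turn":0,"grip":0},{"slide":[-0.45,0,0.01],"turn":0,"grip":0},{"slide":[-0.65,0,0.01],"turn":0,"grip":0},{"slide":[-0.85,0.01,0.01],"turn":0,"grip":0},{"slide":[-1.05,0.02,0.01],"turn":0,"grip":0},{"slide":[-1.25,0.02,0.01],"turn":0,"grip":0},{"slide":[-1.45,0.03,0.01],"turn":0,"grip":0},{"slide":[-1.65,0.03,0.01],"turn":0,"grip":0},{"slide":[-1.85,0.03,0.01],"turn":0,"grip":0},{"slide":[-2,0.03,0.01],"turn":0,"grip":0},{"slide":[-2,0.03,0.01],"turn":0,"grip":0}]'|grep -E "eef|cont"
python3 - <<'E'
from h import *
import cv2
p,d=ctrl.read_camera('wrist')
cv2.imwrite('pics/w3.png',cv2.resize(p[80:300,240:400],(0,0),fx=2.7,fy=2.7,interpolation=cv2.INTER_CUBIC)[:,:,::-1])
E
```

```text
eef_pos: [0.5083, -0.0428, 0.0523]
contact_force: [2.0, 0.6, 13.2]
```

View pics/w3.png

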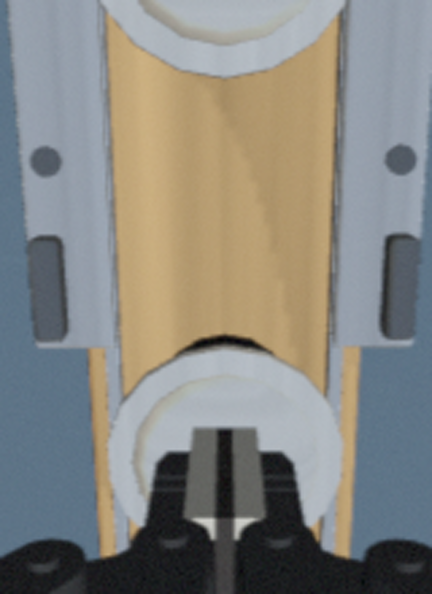

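The front capsule's rim top is still at (224,337) relative to the finger, so it hasn't slipped. It is now clear of the lips, which end at row 345.

```bash
python3 -m inch '[{"slide":[-0.1,0,0],"turn":0,"grip":0},{"slide":[-0.25,0,0],"turn":0,"grip":0},{"slide":[-0.45,0,0],"turn":0,"grip":0},{"slide":[-0.65,0,0],"turn":0,"grip":0},{"slide":[-0.85,0,0],"turn":0,"grip":0},{"slide":[-1.05,0,0],"turn":0,"grip":0},{"slide":[-1.25,0,0],"turn":0,"grip":0},{"slide":[-1.45,0,0],"turn":0,"grip":0},{"slide":[-1.6,0,0],"turn":0,"grip":0},{"slide":[-1.6,0,0],"turn":0,"grip":0}]'|grep -E "eef|cont"
```

```text
eef_pos: [0.4924, -0.0437, 0.0523]
contact_force: [1.9, -0.0, 13.4]
```

```bash
python3 -m inch '[{"slide":[-0.05,0,0],"turn":0,"grip":0},{"slide":[-0.1,0,0],"turn":0,"grip":0},{"slide":[-0.15,0,0],"turn":0,"grip":0},{"slide":[-0.15,0,0],"turn":0,"grip":0}]'|grep -E "eef|cont"
```

```text
eef_pos: [0.4911, -0.0438, 0.0523]
contact_force: [2.2, -0.1, 12.7]
```

```bash
python3 -m inch '[{"slide":[-0.05,0,0],"turn":0,"grip":0},{"slide":[-0.1,0,0],"turn":0,"grip":0},{"slide":[-0.15,0,0],"turn":0,"grip":0},{"slide":[-0.15,0,0],"turn":0,"grip":0}]'|grep -E "eef|cont"
```

```text
eef_pos: [0.4896, -0.0439, 0.0523]
contact_force: [1.6, -0.8, 13.5]
```

```bash
python3 -m inch '[{"slide":[-0.05,0,0],"turn":0,"grip":0},{"slide":[-0.1,0,0],"turn":0,"grip":0},{"slide":[-0.15,0,0],"turn":0,"grip":0},{"slide":[-0.15,0,0],"turn":0,"grip":0}]'|grep -E "eef|cont"
```

```text
eef_pos: [0.4881, -0.0439, 0.0523]
contact_force: [2.2, 0.0, 12.5]
```

```bash
python3 -m inch '[{"slide":[-0.05,0,0],"turn":0,"grip":0},{"slide":[-0.1,0,0],"turn":0,"grip":0},{"slide":[-0.1,0,0],"turn":0,"grip":0}]'|grep -E "eef|cont"
```

```text
eef_pos: [0.4871, -0.044, 0.0523]
contact_force: [2.1, 1.1, 13.6]
```

```bash
python3 -m inch '[{"slide":[-0.05,0,0],"turn":0,"grip":0},{"slide":[-0.1,0,0],"turn":0,"grip":0},{"slide":[-0.1,0,0],"turn":0,"grip":0}]'|grep -E "eef|cont"
```

```text
eef_pos: [0.4869, -0.044, 0.0523]
contact_force: [4.6, 0.7, 10.4]
```

```bash
python3 -m inch '[{"slide":[-0.05,0,0],"turn":0,"grip":0},{"slide":[-0.1,0,0],"turn":0,"grip":0},{"slide":[-0.1,0,0],"turn":0,"grip":0}]'|grep -E "eef|cont"
```

```text
eef_pos: [0.4866, -0.0441, 0.0524]
contact_force: [6.5, 0.9, 9.0]
```

```bash
python3 -m inch '[{"slide":[0.1,0,-0.05],"turn":0,"grip":0},{"slide":[0.15,0,-0.2],"turn":0,"grip":0},{"slide":[0.15,0,-0.6],"turn":0,"grip":0},{"slide":[0.15,0,-1.5],"turn":0,"grip":0},{"slide":[0.15,0,-3],"turn":0,"grip":0},{"slide":[0.15,0,-4],"turn":0,"grip":6.5},{"slide":[0.15,0,-4],"turn":0,"grip":6.5},{"slide":[0.15,0,-4],"turn":0,"grip":6.5},{"slide":[0.15,0,-4],"turn":0,"grip":6.5},{"slide":[0.15,0,-4],"turn":0,"grip":6.5},{"slide":[0.15,0,-4],"turn":0,"grip":6.5},{"slide":[0.15,0,-4],"turn":0,"grip":6.5}]' 25
python3 - <<'E'
from h import *
import cv2
go(.4877,-.0442,.031,2.8)
s=ctrl.get_state();p,d=ctrl.read_camera('wrist');np.savez('w4.npz',p=p,d=d,T=tool(s))
cv2.imwrite('pics/w4.png',p[:,:,::-1])
E
```

```text
time: 19.35
eef_pos: [0.4812, -0.0425, 0.0877]
tcp_rot: [1.0, 0.025, -0.0, -0.0]
contact_force: [0.1, -0.2, -0.8]
opening: 0.76
finger_force: 0.0
pos [ 0.4812 -0.0425  0.0877] yaw 2.91 F [ 0.1 -0.2 -0.8] slide [0.64 0.2  5.67] turn 0.002
```

View pics/w4.png

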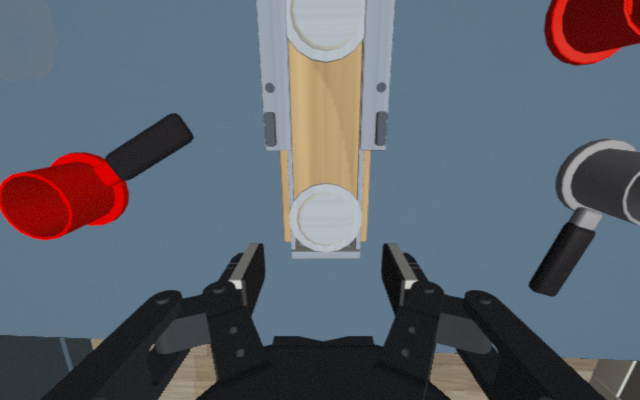

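The capsule sits against the end stop at px (326,218). The fingers straddle it, centred at about column 324.

```bash
python3 - <<'E'
from h import *
z=np.load('w4.npz');c=ray('wrist',(326,218),.049,z['T']);print(c)
T=z['T'];print((T[:3,:3].T@(c-T[:3,3])).round(4))
E
```

```text
[ 0.48709269 -0.04364865  0.049     ]
[0.0058 0.0014 0.0387]
```

```bash
python3 -m inch '[{"slide":[0.3,0.1,0.5],"turn":0,"grip":6.5},{"slide":[0.62,0.17,1.2],"turn":0,"grip":6.5},{"slide":[0.62,0.17,2],"turn":0,"grip":6.5},{"slide":[0.62,0.17,3],"turn":0,"grip":6.5},{"slide":[0.62,0.17,4],"turn":0,"grip":6.5},{"slide":[0.62,0.17,5],"turn":0,"grip":6.5},{"slide":[0.62,0.17,5.67],"turn":0,"grip":6.5},{"slide":[0.62,0.17,5.67],"turn":0,"grip":6.5},{"slide":[0.62,0.17,5.67],"turn":0,"grip":6.5}]'
python3 -m inch '[{"slide":[0,0,0],"turn":0,"grip":5.6},{"slide":[0,0,0],"turn":0,"grip":5},{"slide":[0,0,0],"turn":0,"grip":4.8},{"slide":[0,0,0],"turn":0,"grip":4.8},{"slide":[0,0,0],"turn":0,"grip":4.8},{"slide":[0,0,0],"turn":0,"grip":4.8},{"slide":[0,0,0],"turn":0,"grip":4.8}]' 25
```

```text
time: 20.3
eef_pos: [0.4878, -0.044, 0.0312]
tcp_rot: [1.0, 0.025, -0.0, -0.0]
contact_force: [0.2, -0.2, 0.1]
opening: 0.758
finger_force: 0.0
time: 21.0
eef_pos: [0.4883, -0.0439, 0.0321]
tcp_rot: [1.0, 0.025, 0.0, -0.0]
contact_force: [-0.7, 2.3, 6.6]
opening: 0.588
finger_force: 26.0
```

```bash
python3 -m inch '[{"slide":[0,0,-0.05],"turn":0,"grip":4.8},{"slide":[0,0,-0.1],"turn":0,"grip":4.8},{"slide":[0,0,-0.2],"turn":0,"grip":4.8},{"slide":[0,0,-0.3],"turn":0,"grip":4.8},{"slide":[0,0,-0.3],"turn":0,"grip":4.8}]'
```

```text
time: 21.5
eef_pos: [0.4878, -0.0439, 0.0339]
tcp_rot: [1.0, 0.025, 0.0, -0.0]
contact_force: [4.9, 1.0, -6.2]
opening: 0.591
finger_force: 27.1
```

```bash
python3 -m inch '[{"slide":[0.1,0,-0.1],"turn":0,"grip":4.8},{"slide":[0.1,0,-0.3],"turn":0,"grip":4.8},{"slide":[0.1,0,-0.5],"turn":0,"grip":4.8},{"slide":[0.1,0,-0.5],"turn":0,"grip":4.8}]'
python3 - <<'E'
from h import *
s=ctrl.get_state();T=tool(s);p,d=ctrl.read_camera('wrist');i=ctrl.camera_info('wrist');K=i['K'];M=T@i['T_tool_cam']
np.savez('w5.npz',p=p,d=d,T=T)
v,u=np.mgrid[0:400,0:640];P=np.stack([(u-K[0,2])/K[0,0]*d,(v-K[1,2])/K[1,1]*d,d],-1)@M[:3,:3].T+M[:3,3]
r=P-np.array([.488,-.044,0])
for x0 in np.arange(-.03,.1,.008):
    m=(abs(r[...,0]-x0)<.004)&(abs(r[...,1])<.012)&(d>0)
    print(round(x0,3),m.sum(),np.percentile(P[m][:,2],[10,50,90]).round(4) if m.sum() else '')
E
```

```text
time: 21.9
eef_pos: [0.4877, -0.0439, 0.0393]
tcp_rot: [1.0, 0.025, -0.001, -0.0]
contact_force: [-2.7, -0.8, -1.9]
opening: 0.59
finger_force: 26.7
-0.03 72 [0.0479 0.0555 0.0562]
-0.022 404 [0.0552 0.056  0.0582]
-0.014 541 [0.0583 0.059  0.0598]
-0.006 632 [0.0584 0.0591 0.0598]
0.002 667 [0.0584 0.059  0.0598]
0.01 6039 [0.0585 0.1218 0.1305]
0.018 2460 [0.0058 0.0572 0.1376]
0.026 553 [0.005  0.0059 0.0551]
0.034 430 [0.0049 0.0056 0.0065]
0.042 450 [0.0049 0.0057 0.0064]
0.05 475 [0.0049 0.0057 0.0065]
0.058 492 [0.0049 0.0057 0.0065]
0.066 512 [0.0049 0.0057 0.0066]
0.074 534 [0.0049 0.0057 0.0065]
0.082 561 [0.0048 0.0058 0.0066]
0.09 591 [0.0047 0.0057 0.0066]
0.098 895 [0.005  0.0061 0.0488]
```

```bash
python3 -m inch '[{"slide":[0.1,0,-0.5],"turn":0,"grip":4.8},{"slide":[0.1,0,-1.5],"turn":0,"grip":4.8},{"slide":[0.1,0,-3],"turn":0,"grip":4.8},{"slide":[0.1,0,-5],"turn":0,"grip":4.8},{"slide":[0.1,0,-7],"turn":0,"grip":4.8},{"slide":[0.1,0,-9],"turn":0,"grip":4.8},{"slide":[0.1,0,-10],"turn":0,"grip":4.8},{"slide":[0.1,0,-10],"turn":0,"grip":4.8}]'
python3 - <<'E'
from h import *
go(.455,-.268,.14,-8)
E
```

```text
time: 22.75
eef_pos: [0.4915, -0.0443, 0.1422]
tcp_rot: [1.0, 0.025, 0.003, 0.001]
contact_force: [0.4, 0.2, -0.9]
opening: 0.589
finger_force: 26.1
pos [ 0.4915 -0.0443  0.1422] yaw 2.91 F [ 0.4  0.2 -0.9] slide [-4.79 22.16  0.23] turn 0.19
```

```bash
python3 -m inch '[{"slide":[-0.2,1,0],"turn":0,"grip":4.8},{"slide":[-0.6,2.7,0],"turn":0.02,"grip":4.8},{"slide":[-1.1,5,0],"turn":0.05,"grip":4.8},{"slide":[-1.6,7.5,0],"turn":0.08,"grip":4.8},{"slide":[-2.2,10,0],"turn":0.1,"grip":4.8},{"slide":[-2.7,12.5,0],"turn":0.12,"grip":4.8},{"slide":[-3.2,15,0],"turn":0.14,"grip":4.8},{"slide":[-3.8,17.5,0],"turn":0.16,"grip":4.8},{"slide":[-4.3,19.8,0],"turn":0.18,"grip":4.8},{"slide":[-4.6,21.3,0],"turn":0.19,"grip":4.8},{"slide":[-4.8,22.2,0],"turn":0.19,"grip":4.8},{"slide":[-4.8,22.2,0],"turn":0.19,"grip":4.8},{"slide":[-4.8,22.2,0],"turn":0.19,"grip":4.8},{"slide":[-4.8,22.2,0],"turn":0.19,"grip":4.8},{"slide":[-4.8,22.2,0],"turn":0.19,"grip":4.8}]'
python3 - <<'E'
from h import *
import cv2
s=ctrl.get_state();T=tool(s);p,d=ctrl.read_camera('wrist');i=ctrl.camera_info('wrist');K=i['K'];M=i['T_tool_cam']
np.savez('w6.npz',p=p,d=d,T=T);cv2.imwrite('pics/w6.png',p[:,:,::-1])
v,u=np.mgrid[0:400,0:640];P=np.stack([(u-K[0,2])/K[0,0]*d,(v-K[1,2])/K[1,1]*d,d],-1)@M[:3,:3].T+M[:3,3]
W=P@T[:3,:3].T+T[:3,3]
print(T[:3,3])
m=(d>0)&(W[...,2]>.046)&(W[...,2]<.054)&(abs(W[...,0]-.52)<.05)&(abs(W[...,1]+.267)<.05)
q=W[m];print('mouth',m.sum(),q.min(0),q.max(0))
A=np.c_[2*q[:,:2],np.ones(len(q))];c=np.linalg.lstsq(A,(q[:,:2]**2).sum(1),rcond=None)[0];print(c[:2],np.sqrt(c[2]+c[0]**2+c[1]**2))
# capsule rim in tool frame
k=(d>0)&(P[...,2]>-.03)&(P[...,2]<-.010)&(np.hypot(P[...,0],P[...,1])<.028);q=P[k];print('cap',k.sum(),np.percentile(q,[.5,50,99.5],axis=0).round(4))
E
```

```text
time: 24.25
eef_pos: [0.4532, -0.2672, 0.1393]
tcp_rot: [0.998, -0.069, -0.0, -0.0]
contact_force: [-0.5, 0.8, -0.7]
opening: 0.586
finger_force: 26.1
[ 0.45321323 -0.26718279  0.13927286]
mouth 625 [ 0.49266444 -0.2941936   0.04602163] [ 0.54222181 -0.24502287  0.05200863]
[ 0.51759246 -0.26944163] 0.02339216094330921
cap 7370 [[-0.0265 -0.0261 -0.0291]
 [ 0.0017 -0.0006 -0.0187]
 [ 0.0232  0.025  -0.0131]]
```

View pics/w6.png

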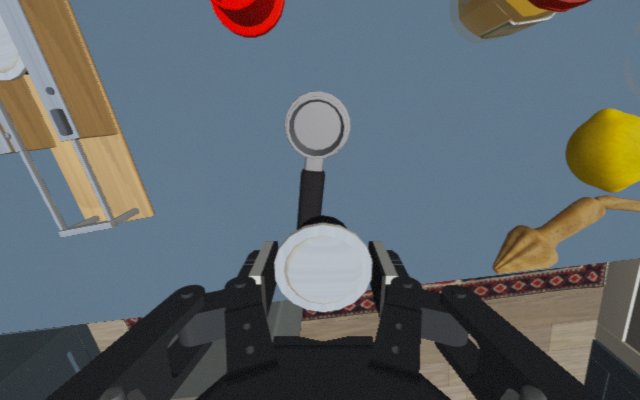

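The holder mouth is clear at (318,125), with its handle running down toward (311,225). The capsule is level in the grip, with its rim centred at about (323.5,266.5).

```bash
python3 - <<'E'
from h import *
z=np.load('w6.npz');T=z['T'];d=z['d'];i=ctrl.camera_info('wrist');K=i['K'];M=i['T_tool_cam']
c=ray('wrist',(323.5,266.5),T[2,3]+.0165,T);cap=T[:3,:3].T@(c-T[:3,3]);print('cap tool',cap)
h=T[:3,:3].T@(np.array([.5176,-.2695,.05])-T[:3,3]);print('holder tool',h)
v,u=np.mgrid[0:400,0:640];P=np.stack([(u-K[0,2])/K[0,0]*d,(v-K[1,2])/K[1,1]*d,d],-1)@M[:3,:3].T+M[:3,3]
k=(d>0)&(abs(P[...,1])<.004)&(abs(P[...,0])<.035)&(P[...,2]<-.008)&(P[...,2]>-.035);print('x ext',P[k][:,0].min(),P[k][:,0].max())
# foil top vs rim level
for x0 in(-.022,-.01,0,.01,.022):
  k2=k&(abs(P[...,0]-x0)<.002);print(x0,np.median(P[k2][:,2]))
E
```

```text
cap tool [ 0.00037478 -0.00034237 -0.01649996]
holder tool [ 0.0641026  -0.00653756  0.08926806]
x ext -0.02763835449599765 0.024093776081951748
-0.022 -0.016835726168532877
-0.01 -0.019678333670327244
0 -0.01970286526692598
0.01 -0.01973923169436445
0.022 -0.016144795603491385
```

```bash
python3 - <<'E'
from h import *
import cv2
z=np.load('w6.npz');T=z['T'];p=z['p'];d=z['d']
c=ray('wrist',(317.5,126),.05,T);print('holder ray tool',T[:3,:3].T@(c-T[:3,3]))
i=ctrl.camera_info('wrist');K=i['K'];M=i['T_tool_cam']
v,u=np.mgrid[0:400,0:640];P=np.stack([(u-K[0,2])/K[0,0]*d,(v-K[1,2])/K[1,1]*d,d],-1)@M[:3,:3].T+M[:3,3]
k=((d>0)&(P[...,2]<-.012)&(P[...,2]>-.024)&(np.hypot(P[...,0]+.001,P[...,1])<.0275)).astype(np.uint8)
cs=max(cv2.findContours(k,0,cv2.CHAIN_APPROX_NONE)[0],key=len);print('rim',cv2.fitEllipse(cs),cv2.boundingRect(cs))
W=P@T[:3,:3].T+T[:3,3]
m=((d>0)&(W[...,2]>.046)&(abs(W[...,0]-.5176)<.03)&(abs(W[...,1]+.2695)<.03)).astype(np.uint8)
cs=max(cv2.findContours(m,0,cv2.CHAIN_APPROX_NONE)[0],key=len);e=cv2.fitEllipse(cs);print('mouth',e);c=ray('wrist',e[0],.05,T);print(T[:3,:3].T@(c-T[:3,3]))
E
```

```text
holder ray tool [ 0.06583811 -0.0051215   0.08926756]
rim ((322.8028869628906, 267.3240051269531), (86.92002868652344, 103.87116241455078), 88.36502075195312) (271, 223, 105, 89)
mouth ((315.67236328125, 127.2369384765625), (59.67290115356445, 61.75433349609375), 172.8997802734375)
[ 0.06486479 -0.00661172  0.089268  ]
```

```bash
python3 -m inch '[{"slide":[0.8,-0.07,0],"turn":0,"grip":4.8},{"slide":[2,-0.18,0],"turn":0,"grip":4.8},{"slide":[3.5,-0.3,0.5],"turn":0,"grip":4.8},{"slide":[5,-0.45,1.5],"turn":0,"grip":4.8},{"slide":[6,-0.55,2.7],"turn":0,"grip":4.8},{"slide":[6.55,-0.58,3.8],"turn":0,"grip":4.8},{"slide":[6.55,-0.58,4.8],"turn":0,"grip":4.8},{"slide":[6.55,-0.58,5.4],"turn":0,"grip":4.8},{"slide":[6.55,-0.58,5.4],"turn":0,"grip":4.8},{"slide":[6.55,-0.58,5.4],"turn":0,"grip":4.8},{"slide":[6.55,-0.58,5.4],"turn":0,"grip":4.8}]'
python3 -c "
from h import *
z=np.load('w6.npz');T=z['T'];t=T[:3,3]+T[:3,:3]@np.array([.0655,-.0058,0]);print(t)
go(t[0],t[1],.0375,-7.9)"
```

```text
time: 25.4
eef_pos: [0.5189, -0.2717, 0.0861]
tcp_rot: [0.998, -0.07, 0.001, 0.0]
contact_force: [0.3, -0.5, -0.3]
opening: 0.59
finger_force: 26.1
[ 0.51888858 -0.27044452  0.13926774]
pos [ 0.5189 -0.2717  0.0861] yaw -7.99 F [ 0.3 -0.5 -0.3] slide [-0.03 -0.13  4.86] turn -0.002
```

```bash
python3 -m inch '[{"slide":[0,-0.1,0.3],"turn":0,"grip":4.8},{"slide":[0,-0.1,0.6],"turn":0,"grip":4.8},{"slide":[0,-0.1,0.9],"turn":0,"grip":4.8},{"slide":[0,-0.1,1.2],"turn":0,"grip":4.8},{"slide":[0,-0.1,1.5],"turn":0,"grip":4.8},{"slide":[0,-0.1,1.8],"turn":0,"grip":4.8},{"slide":[0,-0.1,2.1],"turn":0,"grip":4.8},{"slide":[0,-0.1,2.4],"turn":0,"grip":4.8},{"slide":[0,-0.1,2.4],"turn":0,"grip":4.8}]'|grep -E "eef|cont"
```

```text
eef_pos: [0.5186, -0.2701, 0.0607]
contact_force: [0.4, -0.4, -0.2]
```

```bash
python3 -m inch '[{"slide":[0,0,0.2],"turn":0,"grip":4.8},{"slide":[0,0,0.4],"turn":0,"grip":4.8},{"slide":[0,0,0.6],"turn":0,"grip":4.8},{"slide":[0,0,0.8],"turn":0,"grip":4.8},{"slide":[0,0,1],"turn":0,"grip":4.8},{"slide":[0,0,1],"turn":0,"grip":4.8}]'|grep -E "eef|cont"
```

```text
eef_pos: [0.5186, -0.2702, 0.0509]
contact_force: [0.3, -0.6, -0.8]
```

```bash
python3 -m inch '[{"slide":[0,0,0.2],"turn":0,"grip":4.8},{"slide":[0,0,0.4],"turn":0,"grip":4.8},{"slide":[0,0,0.6],"turn":0,"grip":4.8},{"slide":[0,0,0.8],"turn":0,"grip":4.8},{"slide":[0,0,0.8],"turn":0,"grip":4.8}]'|grep -E "eef|cont"
```

```text
eef_pos: [0.5189, -0.2706, 0.0432]
contact_force: [0.4, -0.1, -0.1]
```

```bash
python3 -m inch '[{"slide":[0,0,0.1],"turn":0,"grip":4.8},{"slide":[0,0,0.2],"turn":0,"grip":4.8},{"slide":[0,0,0.3],"turn":0,"grip":4.8},{"slide":[0,0,0.3],"turn":0,"grip":4.8}]'|grep -E "eef|cont"
```

```text
eef_pos: [0.5191, -0.2706, 0.0404]
contact_force: [-0.2, -2.0, 0.1]
```

```bash
python3 -m inch '[{"slide":[0,0,0.1],"turn":0,"grip":4.8},{"slide":[0,0,0.2],"turn":0,"grip":4.8},{"slide":[0,0,0.25],"turn":0,"grip":4.8},{"slide":[0,0,0.25],"turn":0,"grip":4.8}]'|grep -E "eef|cont"
```

```text
eef_pos: [0.5191, -0.2706, 0.038]
contact_force: [0.8, -2.0, 1.1]
```

```bash
python3 -m inch '[{"slide":[0,0,0.05],"turn":0,"grip":4.8},{"slide":[0,0,0.1],"turn":0,"grip":4.8},{"slide":[0,0,0.1],"turn":0,"grip":4.8}]'|grep -E "eef|cont"
```

```text
eef_pos: [0.5191, -0.2706, 0.0373]
contact_force: [-0.5, -1.7, 3.3]
```

```bash
python3 -m inch '[{"slide":[0,0,0.04],"turn":0,"grip":4.8},{"slide":[0,0,0.04],"turn":0,"grip":5.4},{"slide":[0,0,0.0],"turn":0,"grip":5.8},{"slide":[0,0,0],"turn":0,"grip":6.5},{"slide":[0,0,0],"turn":0,"grip":6.8},{"slide":[0,0,0],"turn":0,"grip":6.8},{"slide":[0,0,0],"turn":0,"grip":6.8},{"slide":[0,0,0],"turn":0,"grip":6.8}]'
python3 -m inch '[{"slide":[0,0,-0.3],"turn":0,"grip":6.8},{"slide":[0,0,-1],"turn":0,"grip":6.8},{"slide":[0,0,-2],"turn":0,"grip":6.8},{"slide":[0,0,-3.5],"turn":0,"grip":6.8},{"slide":[-1,0,-5.5],"turn":0,"grip":6.8},{"slide":[-3,0,-7.5],"turn":0,"grip":6.8},{"slide":[-5,0,-9],"turn":0,"grip":6.8},{"slide":[-6,0,-10],"turn":0,"grip":6.8},{"slide":[-6,0,-10],"turn":0,"grip":6.8},{"slide":[-6,0,-10],"turn":0,"grip":6.8},{"slide":[-6,0,-10],"turn":0,"grip":6.8}]'
python3 - <<'E'
from h import *
import cv2
s=ctrl.get_state();T=tool(s);p,d=ctrl.read_camera('wrist');i=ctrl.camera_info('wrist');K=i['K'];M=T@i['T_tool_cam']
v,u=np.mgrid[0:400,0:640];W=np.stack([(u-K[0,2])/K[0,0]*d,(v-K[1,2])/K[1,1]*d,d],-1)@M[:3,:3].T+M[:3,3]
m=(d>0)&(W[...,2]>.045)&(W[...,2]<.07)&(np.hypot(W[...,0]-.519,W[...,1]+.270)<.035);q=W[m];print(m.sum(),q.min(0),q.max(0),q[:,:2].mean(0))
c=(q.min(0)+q.max(0))/2;r=q-c
print('foil',np.median(q[np.hypot(r[:,0],r[:,1])<.012][:,2]))
k=np.hypot(r[:,0],r[:,1]);k=(k>.0205)&(k<.025)
for a in range(-180,180,45):
  b=k&(abs(np.degrees(np.arctan2(r[:,1],r[:,0]))-a-22)<22);print(a,b.sum(),np.median(q[b][:,2]).round(4))
t,_=ctrl.read_camera('top')
cv2.imwrite('pics/fin.png',np.hstack([cv2.resize(p,(480,300)),cv2.resize(t[125:285,300:460],(300,300))])[:,:,::-1])
E
```

```text
time: 29.3
eef_pos: [0.5189, -0.2703, 0.0368]
tcp_rot: [0.998, -0.07, -0.0, -0.0]
contact_force: [0.8, 0.3, -1.0]
opening: 0.796
finger_force: 0.0
time: 30.4
eef_pos: [0.4597, -0.262, 0.1367]
tcp_rot: [0.998, -0.069, -0.0, -0.0]
contact_force: [-0.1, -0.4, -0.9]
opening: 0.799
finger_force: 0.0
3291 [ 0.49148645 -0.29457417  0.05141017] [ 0.54251058 -0.24375966  0.05894343] [ 0.51786462 -0.2692554 ]
foil 0.057014144947430026
-180 117 0.0538
-135 120 0.0537
-90 129 0.0537
-45 138 0.0536
0 134 0.0537
45 131 0.0537
90 118 0.0538
135 113 0.0537
```

View pics/fin.png

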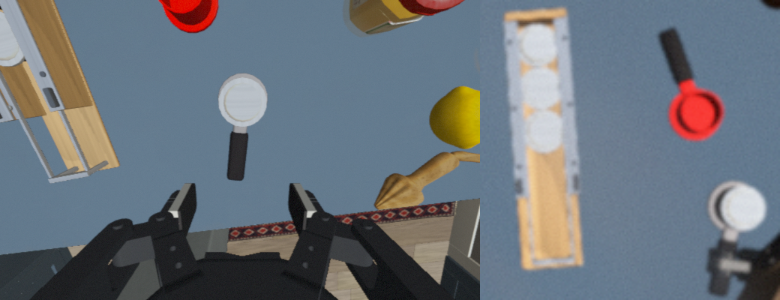

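The capsule sits level in the holder at (243,98). Its rim top is 53.7 mm all round, against an expected 54. The other three capsules are still in place in the rack, and the gripper is clear.

```bash
python3 -c "
from plant import ctrl
print(ctrl.sign_off())"
```

```text
the job is handed in; nothing more can be done
None
```

The front capsule is fully seated in the grey holder, foil up and level; foil force readings peaked at 15.6 N, the other three capsules stayed in the rack, and I handed in at about 30 s.

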